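# Set the chilled topping box and hold its sprung lid at the mark

## Task

On the chilled topping box, first turn the cooling dial, with the lid still shut, until its nose points at the raised index mark of the ring around it. Then lift the self-closing lid by its handle until the lid is in line with the black set arm beside it, never swinging it wide open, and stay there holding it still: the program finishes while the gripper holds the lid, with the dial still on its mark. Leave the index mark and the set arm as they are set, and do not disturb the things standing around.

Things in the scene. Friction and masses are not known exactly. Their poses are not given: they have to be found in the camera images.
- station: The chilled topping box, fixed to the table: an aluminium body 280 mm deep (x), 440 mm wide (y), 150 mm high; origin under its middle. Its left 120 mm (+y, as seen from the robot) is the control pod with the dial on its flat top, 150 mm above the table; the rest is a well closed by the sprung lid, hinged on the far (+x) rim.
- dial_grip (a point): On the vertical axis of the cooling dial, at grip height, 29 mm above the control pod's flat top. The dial is a black bar knob: upright bar 14 mm thick, 53 mm long, its top 11 mm above this point, on a disc of 29 mm radius whose top is 7.5 mm above the pod. One end of the bar is a pointed nose, with a thin white line on top; the other is blunt. Light friction (0.05 N m); stays where left.
- dial_nose (a point): The tip of the dial's pointed nose, 26 mm from the dial's axis, at the same height as dial_grip; the direction from dial_grip to here is where the dial points.
- index_mark (a point): The raised index mark: a dark steel stub 5 mm wide, 33 to 50 mm from the dial's axis, top 6 mm above the pod, on a thin steel ring around the dial. This point is on its top, 40 mm from the axis; the nose must point in its direction. The ring is stiff; it is set differently each time.
- dial (a joint): Angle of the dial, rad, 0 to 2.6; grows as the dial turns clockwise seen from above. At 0 the nose points along the box's width, to the pod's outer (left) side. It starts at 0.1 to 0.5.
- index (a joint): Angle of the index mark about the dial's axis, rad, same zero and sense as the dial: the dial points at the mark when both values are equal. It is set at 1.1 to 1.7.
- lid_handle (a point): Centre of the round bar of the lid's handle: a dark steel U handle on top of the lid near its front edge, bar 12 mm in diameter, 130 mm long, parallel to the hinge, its centre 42 mm above the lid's top face, 206 mm above the table when shut. Moves with the lid. Free space under the bar and on both its long sides.
- lid_hinge (a point): On the lid's hinge line, which is level, at the far rim of the box, 152 mm above the table, midway along the lid's width. When shut, the handle bar's centre is 200 mm in front of it (towards the robot) and 54 mm above it. Site x axis: along the lid from front edge to hinge; y axis: along the hinge, towards the dial (robot's left).
- lid_edge (a point): The lower front right-hand corner of the lid, 235 mm from the hinge line, on the set arm's side. The lid is a steel plate 235 x 298 x 12 mm; its lower face passes through the hinge line. A spring in the hinge pulls it shut: at the handle it takes about 6 N to start and 8 to 9 N at the marked angles; it snaps shut if let go.
- lid (a joint): Opening angle of the lid, rad: 0 shut and level, growing as its front edge rises, stop at 1.35.
- set_arm_end (a point): Free end of the set arm: a thin black bar 8 mm high that runs from the hinge line along the right-hand side of the lid, 22 mm beside it, in front of a white protractor disc, with a small cross piece at its end. This point is on the bar's middle line, 235 mm from the hinge line. The arm is stiff and shows the angle at which to hold the lid: the lid's lower face is then in line with it.
- set_arm (a joint): Angle of the set arm above level, rad, same zero and sense as the lid: the lid is at the mark when both values are equal. It is set at 0.4 to 0.75.
- bottle: Bystander: a yellow plastic sauce bottle, 60 mm in diameter, 170 mm high, loose; origin under its middle.
- bowl: Bystander: a round wooden bowl, 140 mm across, 50 mm high, loose; origin under its middle.
- plates: Bystander: a stack of palm-leaf plates, 170 mm across, 45 mm high, loose; origin under its middle.

How it is judged (in metres and radians):
On the way, in this order (a step that is already met when the one before it is completed fails the run):
1. the dial's nose points at the index mark (within 0.13 rad) while the lid is still shut (angle between the y axis of dial_nose and the y axis of index_mark, either way round below 0.13 rad and horizontal distance between dial_nose and index_mark below 0.03 m and value of joint lid below 0.06 rad), for 0.3 s.
2. the gripper holds the lid in line with the set arm (within 0.09 rad) (angle between the x axis of lid_edge and the x axis of set_arm_end, either way round below 0.09 rad and contact force between the fingers and lid above 1.5 N), for 0.3 s.
At the end, for the whole second after the job is handed in: The dial points at the index mark within 0.13 rad (7 degrees); the lid stands in line with the set arm within 0.09 rad (5 degrees), still (under 0.08 rad/s), held there by the gripper's fingers (over 1.5 N on the lid or its handle) and by nothing else (all of step 2 and angle between the y axis of dial_nose and the y axis of index_mark, either way round below 0.13 rad and horizontal distance between dial_nose and index_mark below 0.03 m and value of joint lid above 0.25 rad and velocity of joint lid between -0.08 and 0.08 rad/s and contact force between lid and bottle below 0.1 N and contact force between lid and bowl below 0.1 N and contact force between lid and plates below 0.1 N); the arm keeps its last pose, push and grip.
It fails at once if the lid is swung wide open (over 1.1 rad) (value of joint lid above 1.1 rad).
It fails at once if the lid is lifted before the dial points at the mark, or the dial is moved off it once the lid is up (value of joint lid above 0.15 rad and not (angle between the y axis of dial_nose and the y axis of index_mark, either way round below 0.13 rad and horizontal distance between dial_nose and index_mark below 0.03 m)).
It fails at once if the index mark is moved (distance of index_mark from where it was at the start of the episode above 0.004 m).
It fails at once if the set arm is moved (distance of set_arm_end from where it was at the start of the episode above 0.008 m).
It fails at once if a bystander is disturbed (moved over 30 mm) (distance of any of bottle, bowl, plates from where it was at the start of the episode above 0.03 m).
It also fails if it takes over 51 s, if anything falls off the work surface, if the arm or the gripper's body presses on something with over 40 N, if the wrist force passes 120 N, or if a joint passes its speed limit or range.

## Robot

A 7-joint arm with a two-finger parallel gripper is mounted at the origin on the work surface. World frame = base frame: x ahead of the robot, y to its left, z up, the work surface at z = 0. Lengths are in m, angles in degrees, forces in N, time in s.
With the tool pointing down it reaches from about 0.425 to 0.95 m from the base axis. Payload 16.7 kg.
Tool frame: the origin (TCP) lies at the very end of the fingers, on their centre line; the grasp point (between the pads) lies 19 mm behind it; z points along the fingers, y is the direction in which the jaws open and shut (so a half turn about z gives the same grasp; the last joint's range is limited). The gripper opens to 94 mm and grips with 3 to 60 N. Pads are 16 mm wide; open, the fingers measure 119 mm over their backs; the gripper's body (75 mm by 177 mm) begins 78 mm behind the grasp point.
Start: joints at [66.32, 24.414, 4.234, 92.017, -1.954, 63.644, -3.845], TCP at [0.176, -0.652, 0.205] pointing down, gripper open.
Joint ranges: [-163.25, 163.25], [-28.42, 122.38], [-70.27, 78.77], [12.13, 141.07], [-58.53, 238.53], [9.26, 117.41], [-156.51, 156.51]. Speed limits (degrees/s): [108.29, 108.29, 136.94, 136.94, 172.46, 172.46, 172.46].

## Interface

Orientations are given as a 3x3 rotation matrix whose columns are the frame's x, y, z axes.
In Python, from station import bot gives the robot as it stands.
- The arm moves only by the tool carry_out, never from a script. Its argument "steps" is a list of rows, each a list of 3 entries, a list of its own where there are three numbers: the shift along the tool's x, y, z in cm, then the turn, a rotation vector about the tool's x, y, z in rad, then the finger opening in cm, from 0 to 9.4. In form: [[[dx, dy, dz], [wx, wy, wz], fingers], ...]. A call has exactly 10 rows; each row is the pose to reach, as a shift and turn from the pose measured when the call began, along the tool's axes at that moment; what a row does not reach only later rows make up. A row lasts 1/12 s, in which the tool goes at most 41.7 mm and 7.16 degrees, less where a joint would pass 70% of its speed; a pose out of reach is approached as far as the arm can. A call with a gripper value outside its range is refused whole. The fingers move at their own pace and stop on an object; the grip force is fixed at half the most. Time passes only in rows, so rows that repeat a pose let the fingers close, or fill a call up. It gives the time, the measured TCP pose, the force and the opening at its end, in the units of the state.
- bot.get_obs(): the state, without advancing time (a new reading comes with each control period).
- bot.camera(name): name is "side" or "top"; returns a dict with "img" (384x512x3 uint8, red, green, blue), "z_map" (384x512 float32, m along the optical axis (not along the pixel's ray), 0 where there is no reading), "fx", "fy", "cx", "cy" (pixels), "pose" (4x4, takes a point from camera to world coordinates). Camera axes: x right, y up, looking along -z (the intrinsics and any distortion apply to the point x, -y, -z); pixel columns grow to the right and rows downward; lengths in m; the calibration is good to about 2 mm. A picture is of the moment at which its call begins.
- bot.hand_in(): hands the job in, once; it reports no verdict.
The state is a dict: "time": time; "qpos": joint angles; "joint_vel": joint speeds; "tau": joint torques, N m; "eef_pos": TCP position; "tool_rot": TCP orientation; "ft_force": force on the tool from outside, world axes, zero at the start; "wrist_torque": the same for the moment, N m; "opening": finger opening in m.
Only numpy, scipy, OpenCV 4.12 (cv2) and the standard library are available. Lean on these libraries where they do the work, as an engineer would, in place of code of your own. Each camera call takes 0.05 s, during which the arm holds its last target. There are 200 camera calls.

## Working session

There is one attempt and no reset: what is moved stays moved. The work goes in short steps, Python scripts to look and compute and a tool call to move; the robot and the scene stay as the last step left them, time stands still between calls to the robot, and variables do not carry over. Pictures are saved under pics/ and viewed, about 8 in all and at most 12, crops included, and the job is handed in when it is done.

Besides the shell and the picture viewer there is one more tool, called after ">>>" as a command line: name --argument value ..., lists and objects as JSON in quotes. carry_out: Moves the arm, as the interface text tells. Its arguments: {"type":"object","properties":{"steps":{"type":"array"}},"required":["steps"]}

```bash
mkdir -p pics; ls
python3 - <<'E'
from station import bot
import cv2,numpy as np
o=bot.get_obs();print(o)
for n in("top","side"):
    c=bot.camera(n);np.savez(f"pics/{n}0.npz",**c);cv2.imwrite(f"pics/{n}0.png",c["img"][:,:,::-1]);print(n,c["fx"],c["fy"],c["cx"],c["cy"],c["pose"].round(4).tolist(),c.keys())
E
```

```text
pics
{'time': 0.0, 'qpos': array([66.32023584, 24.44839615,  4.23143856, 92.05042712, -1.95405733,
       63.64534202, -3.84427701]), 'joint_vel': array([ 0.0772181 , -0.02713046,  0.03765839, -0.01235877, -0.00203558,
        0.13419699,  0.00225411]), 'tau': array([ 6.92601679e-04, -9.35829878e+01,  3.66690069e+00, -4.54191506e+01,
       -4.88993141e-02,  2.04257324e-02,  1.42545409e-04]), 'eef_pos': array([ 0.17585875, -0.65124101,  0.20480426]), 'tool_rot': array([[ 9.65416501e-01,  2.60712121e-01, -4.10912637e-04],
       [ 2.60712430e-01, -9.65415775e-01,  1.18769536e-03],
       [-8.70549668e-05, -1.25375073e-03, -9.99999210e-01]]), 'ft_force': array([-0.19495822, -0.14419731, -0.32354647]), 'wrist_torque': array([ 0.01015809, -0.03966061,  0.01802948]), 'opening': 0.09386509442591502}
top 433.92050460288334 433.92050460288334 257.12216701118194 197.11567273887422 [[-0.0146, 0.9921, -0.1245, 0.4357], [-0.9999, -0.0146, 0.001, 0.0482], [-0.0009, 0.1245, 0.9922, 1.4119], [0.0, 0.0, 0.0, 1.0]] dict_keys(['img', 'z_map', 'fx', 'fy', 'cx', 'cy', 'pose'])
side 422.9633806259199 422.9633806259199 251.51666971735565 191.7565736051237 [[-0.9802, 0.1146, -0.1612, 0.4116], [-0.1975, -0.6099, 0.7675, 0.8512], [-0.0104, 0.7841, 0.6205, 0.8308], [0.0, 0.0, 0.0, 1.0]] dict_keys(['img', 'z_map', 'fx', 'fy', 'cx', 'cy', 'pose'])
```

View pics/top0.png

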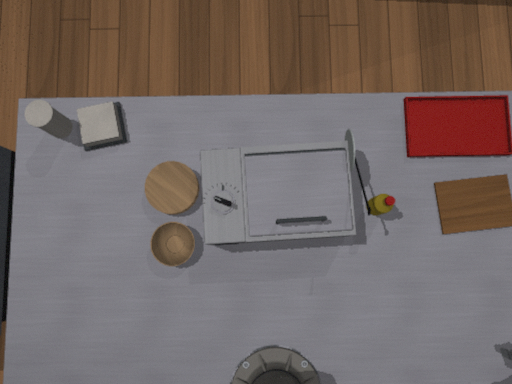

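View pics/side0.png

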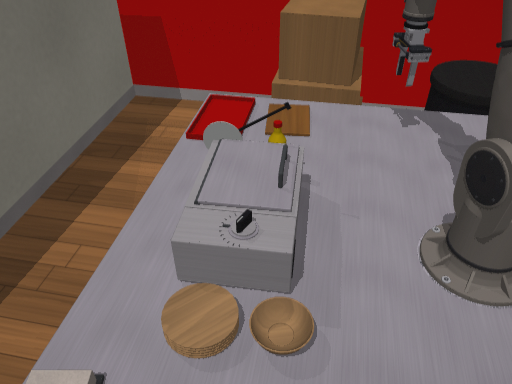

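Top view: dial at about (222,201), index stub near (223,187), handle bar (277–326, 220), set arm from (356,158) to (369,213), bottle (381,203). Side view: dial (244,221), index stub about (226,225), set arm tip (288,106). I'll zoom in on the dial and set arm.

```bash
python3 - <<'E'
import cv2,numpy as np
t=cv2.imread("pics/top0.png");s=cv2.imread("pics/side0.png")
a=cv2.resize(t[175:225,197:247],(400,400),interpolation=cv2.INTER_CUBIC)
b=cv2.resize(s[200:250,215:265],(400,400),interpolation=cv2.INTER_CUBIC)
cv2.imwrite("pics/z0.png",np.hstack([a,b]))
E
cat > h.py <<'E'
import numpy as np
def ld(n): return dict(np.load(f"pics/{n}.npz"))
def ray(c,u,v):
    d=np.array([(u-c["cx"])/c["fx"],-(v-c["cy"])/c["fy"],-1.]);return c["pose"][:3,3],c["pose"][:3,:3]@d
def onz(c,u,v,z):
    o,d=ray(c,u,v);return o+d*(z-o[2])/d[2]
def tri(c1,p1,c2,p2):
    A=np.zeros((3,3));b=np.zeros(3);L=[]
    for c,p in((c1,p1),(c2,p2)):
        o,d=ray(c,*p);d/=np.linalg.norm(d);P=np.eye(3)-np.outer(d,d);A+=P;b+=P@o;L.append((P,o))
    x=np.linalg.solve(A,b);return x,[np.linalg.norm(P@(x-o)).round(4) for P,o in L]
E
python3 - <<'E'
import sys;sys.path.insert(0,'.')
from h import *
import cv2
c=ld("top0");img=c["img"].astype(int);g=img.max(2)
# world xyz from depth
v,u=np.mgrid[:384,:512];z=c["z_map"]
P=np.stack([(u-c["cx"])/c["fx"]*z,-(v-c["cy"])/c["fy"]*z,-z],-1)@c["pose"][:3,:3].T+c["pose"][:3,3]
# box body top: z 0.14..0.17
m=((P[...,2]>.12)&(P[...,2]<.18)&(u>190)&(u<362)&(v>135)&(v<255)).astype(np.uint8)
pts=P[m>0][:,:2].astype(np.float32);print("box",cv2.minAreaRect(pts))
dark=(g<70)
def comp(r,name,z):
    u0,u1,v0,v1=r;mm=np.zeros_like(dark,np.uint8);mm[v0:v1,u0:u1]=dark[v0:v1,u0:u1]
    n,l,st,ce=cv2.connectedComponentsWithStats(mm)
    k=1+st[1:,4].argmax();ys,xs=np.nonzero(l==k)
    q=np.array([onz(c,a,b,z)[:2] for a,b in zip(xs,ys)],np.float32)
    print(name,st[k],cv2.minAreaRect(q),"z",np.median(P[...,2][l==k]))
comp((265,340,210,232),"handle",.21)
comp((205,240,190,212),"dial",.19)
comp((354,376,150,222),"arm",.2)
E
```

```text
box ((0.6202189326286316, -0.018008843064308167), (0.30189988017082214, 0.4554481506347656), 2.8457255363464355)
handle [276 217  51   7 185] ((0.5215854048728943, -0.07364603877067566), (0.012476910836994648, 0.13927605748176575), 1.7609128952026367) z 0.21137805888260197
dial [215 198  17   8  68] ((0.5791671872138977, 0.14341874420642853), (0.047606684267520905, 0.01396954245865345), 68.53036499023438) z 0.19127819822505043
arm [355 159  17  56 138] ((0.6147445440292358, -0.25175997614860535), (0.16077345609664917, 0.011791453696787357), 12.142071723937988) z 0.22728729689004235
```

View pics/z0.png

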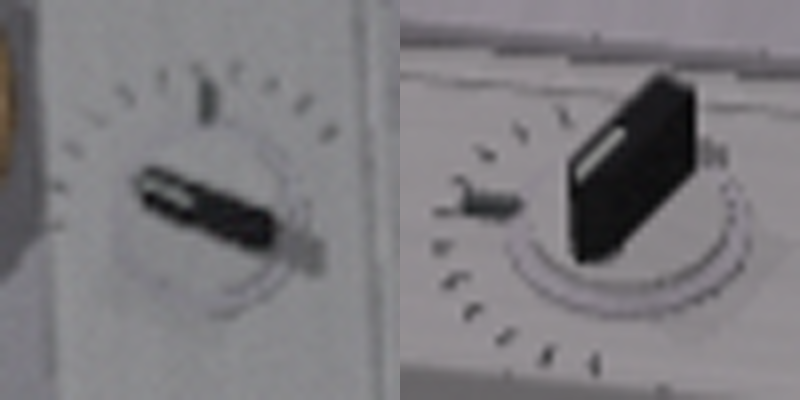

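```bash
cat > m.py <<'E'
from h import *
import cv2
T=ld("top0");S=ld("side0")
# dial centre from bar top (z .19), two views
d=onz(T,197+206/8,175+207/8,.19);print("dial bar centre",d)
i1=onz(T,197+207/8,175+100/8,.156);i2=onz(S,215+(492-400)/8,200+204/8,.156);print("idx",i1,i2)
ds=onz(S,215+(632-400)/8,200+125/8,.19);print("dial side",ds)
n=onz(T,197+143/8,175+177/8,.19);b=onz(T,197+270/8,175+222/8,.19);print(n,b)
def A(p,q): w=q-p;return np.degrees(np.arctan2(w[0],w[1]))
print("dial ang",A(b,n),"idx",A(d,i1),A(ds,i2))
# set arm
for p in((369,212),(370,214),(368,210)):
    for q in((287,107),(290,105)):
        x,e=tri(T,p,S,q);print(p,q,x.round(4),e)
g=T["img"].max(2)
for v in range(150,220,6):print(v,[(u,int(g[v,u])) for u in range(352,376) if g[v,u]<75])
gs=S["img"].max(2)
for u in range(236,296,6):print(u,[(v,int(gs[v,u])) for v in range(98,142) if gs[v,u]<75])
E
python3 m.py
python3 - <<'E'
import cv2,numpy as np
t=cv2.imread("pics/top0.png");s=cv2.imread("pics/side0.png")
a=cv2.resize(t[145:220,325:400],(400,400),interpolation=cv2.INTER_CUBIC)
b=cv2.resize(s[90:165,225:300],(400,400),interpolation=cv2.INTER_CUBIC)
cv2.imwrite("pics/z1.png",np.hstack([a,b]))
E
```

```text
dial bar centre [0.57971109 0.14459166 0.19      ]
idx [0.62310446 0.14672036 0.156     ] [0.61930455 0.15205234 0.156     ]
dial side [0.577619   0.14780776 0.19      ]
[0.5907561  0.16689057 0.19      ] [0.57402806 0.12194995 0.19      ]
dial ang 20.416546478569956 idx 87.19154993822715 84.18596237596553
(369, 212) (287, 107) [ 0.5353 -0.2483  0.2675] [np.float64(0.0), np.float64(0.0)]
(369, 212) (290, 105) [ 0.5307 -0.2464  0.2757] [np.float64(0.0039), np.float64(0.0039)]
(370, 214) (287, 107) [ 0.5328 -0.2509  0.2661] [np.float64(0.0028), np.float64(0.0028)]
(370, 214) (290, 105) [ 0.5282 -0.249   0.2742] [np.float64(0.0011), np.float64(0.0011)]
(368, 210) (287, 107) [ 0.5377 -0.2457  0.2689] [np.float64(0.0027), np.float64(0.0027)]
(368, 210) (290, 105) [ 0.5331 -0.2438  0.2771] [np.float64(0.0066), np.float64(0.0066)]
150 []
156 []
162 [(355, 38), (356, 44), (357, 74)]
168 [(356, 59), (357, 21), (358, 59)]
174 [(358, 44), (359, 34), (360, 70)]
180 [(359, 73), (360, 27), (361, 40)]
186 [(361, 49), (362, 20), (363, 61)]
192 [(363, 41), (364, 43)]
198 [(365, 26), (366, 68), (373, 71)]
204 [(366, 56), (367, 18), (368, 50), (373, 63)]
210 [(368, 23), (369, 10), (370, 38), (371, 65), (375, 66)]
216 []
236 []
242 [(127, 44), (128, 23), (129, 19), (130, 70)]
248 [(124, 48), (125, 21), (126, 22)]
254 [(121, 51), (122, 21), (123, 23)]
260 [(118, 51), (119, 22), (120, 21)]
266 [(115, 51), (116, 23), (117, 23)]
272 [(112, 43), (113, 21), (114, 23)]
278 [(109, 41), (110, 22), (111, 21)]
284 [(104, 64), (105, 71), (106, 43), (107, 24), (108, 24)]
290 [(107, 41), (108, 62)]
```

View pics/z1.png

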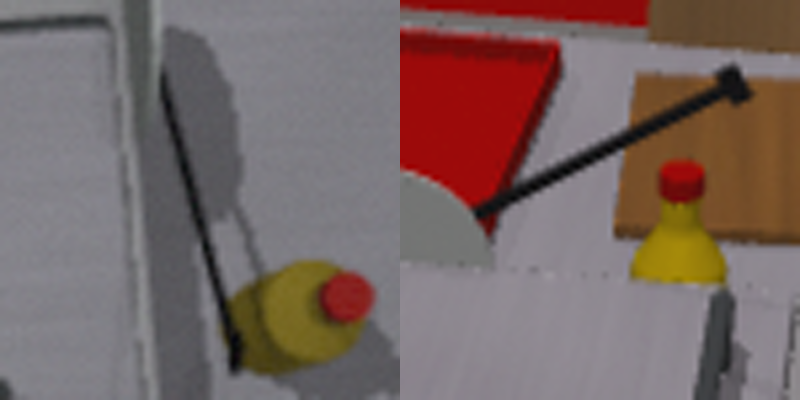

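Left crop: the thin set arm runs down to its cross piece at (369,212) in the top image. Right crop: its tip is near (288,106) in the side image. I'll compute its elevation and the approach moves.

```bash
cat >> h.py <<'E'
from scipy.spatial.transform import Rotation as Ro
def go(o,p,az,label=""):
    """shift (cm) and turn for tool down, tool y at azimuth az deg"""
    R=o["tool_rot"];a=np.radians(az);y=np.array([np.cos(a),np.sin(a),0]);z=np.array([0,0,-1.]);x=np.cross(y,z)
    W=np.column_stack([x,y,z])
    print(label,(R.T@(np.array(p)-o["eef_pos"])*100).round(2),Ro.from_matrix(R.T@W).as_rotvec().round(3))
E
python3 - <<'E'
from h import *
from station import bot
T=ld("top0");S=ld("side0")
def pl(c,p,q): return np.cross(ray(c,*p)[1],ray(c,*q)[1])
d=np.cross(pl(T,(355.7,162),(368.6,210)),pl(S,(242,128.6),(278,110.2)));d/=np.linalg.norm(d)
if d[0]>0:d=-d
print("arm dir",d,"yaw",np.degrees(np.arctan2(d[1],d[0]))-180,"elev",np.arcsin(d[2]))
for q in((242,128.6),(278,110.2)):
    o,r=ray(S,*q);n=pl(T,(355.7,162),(368.6,210));o2=T["pose"][:3,3];x=o+r*(n@(o2-o))/(n@r);print(x)
o=bot.get_obs()
go(o,o["eef_pos"]+[0,0,.2],-75,"up");go(o,[.43,-.33,.42],-50,"mid");go(o,[.579,.146,.40],-20.4,"above")
E
```

```text
arm dir [-0.83961643 -0.03385962  0.5421234 ] yaw -357.6906568953842 elev 0.5729620106782048
[ 0.668089   -0.24194824  0.18674551]
[ 0.5607307  -0.24627773  0.2560646 ]
up [ -0.    -0.02 -20.  ] [-0.001  0.     0.002]
mid [ 32.91 -24.42 -21.49] [-0.001 -0.    -0.434]
above [ 59.7  -66.48 -19.45] [-0.001 -0.    -0.951]
```

>>> carry_out --steps '[[[0, 0, -4], [0, 0, 0], 9], [[0, 0, -8], [0, 0, 0], 7], [[1, -0.7, -12], [0, 0, 0], 4], [[3.5, -2.6, -16], [0, 0, -0.05], 4], [[7, -5, -18], [0, 0, -0.1], 4], [[10, -7.5, -20], [0, 0, -0.15], 4], [[13.5, -10, -21], [0, 0, -0.2], 4], [[17, -12.5, -21.5], [0, 0, -0.25], 4], [[20.5, -15, -21.5], [0, 0, -0.3], 4], [[24, -17.5, -21.5], [0, 0, -0.35], 4]]'

```text
time: 0.93
eef_pos: [0.349, -0.4352, 0.4203]
tool_rot: [[0.816, 0.578, 0.0], [0.578, -0.816, 0.0], [0.0, -0.0, -1.0]]
ft_force: [-0.5, -0.5, -0.4]
opening: 0.0403
```

Run:
```python
from h import *
from station import bot
o=bot.get_obs();print(o["eef_pos"],o["qpos"].round(1),o["opening"])
go(o,[.45,-.25,.42],-40,"mid");go(o,[.579,.146,.40],-20.4,"above")
```

```text
[ 0.34899603 -0.43524177  0.42030519] [ 50.2   6.8  -6.2  88.9   0.7  84.4 -10.8] 0.0403438053247456
mid [18.95 -9.28  0.04] [-0.    -0.    -0.257]
above [ 52.35 -34.15   2.05] [-0.    -0.    -0.599]
```

>>> carry_out --steps '[[[4, -2, 0], [0, 0, -0.05], 4], [[7.5, -4, 0], [0, 0, -0.1], 4], [[11, -6, 0], [0, 0, -0.15], 4], [[15, -8, 0], [0, 0, -0.2], 4], [[18.5, -10, 0], [0, 0, -0.25], 4], [[22, -12.5, 0], [0, 0, -0.3], 4], [[25.5, -15, 0], [0, 0, -0.35], 4], [[29, -17.5, 0], [0, 0, -0.4], 4], [[32.5, -20, 0.5], [0, 0, -0.45], 4], [[36, -22.5, 0.5], [0, 0, -0.5], 4]]'

```text
time: 1.77
eef_pos: [0.5092, -0.0519, 0.4152]
tool_rot: [[0.437, 0.899, -0.0], [0.899, -0.437, 0.0], [0.0, -0.0, -1.0]]
ft_force: [1.8, 0.6, -0.1]
opening: 0.0398
```

Run:
```python
from h import *
from station import bot
o=bot.get_obs();print(o["eef_pos"],o["qpos"].round(1),o["opening"])
go(o,[.579,.146,.40],-20.4,"above");go(o,[.579,.146,.22],-20.4,"near")
```

```text
[ 0.50920465 -0.05186108  0.41523284] [ 25.9   3.5 -28.6  93.4   1.7  83.5 -28.8] 0.039811102774223985
above [20.85 -2.37  1.52] [-0.    -0.    -0.097]
near [20.85 -2.37 19.52] [-0.    -0.    -0.097]
```

>>> carry_out --steps '[[[4, -0.5, 0], [0, 0, -0.03], 4], [[8, -1, 0], [0, 0, -0.05], 4], [[12, -1.5, 1], [0, 0, -0.08], 4], [[16, -2, 3], [0, 0, -0.097], 4], [[19, -2.3, 6], [0, 0, -0.097], 4], [[20.8, -2.4, 9], [0, 0, -0.097], 4], [[20.8, -2.4, 13], [0, 0, -0.097], 4], [[20.8, -2.4, 17], [0, 0, -0.097], 4], [[20.8, -2.4, 18.5], [0, 0, -0.097], 4], [[20.8, -2.4, 19], [0, 0, -0.097], 4]]'

```text
time: 2.6
eef_pos: [0.5768, 0.1451, 0.2215]
tool_rot: [[0.348, 0.938, -0.006], [0.938, -0.348, -0.001], [-0.003, -0.005, -1.0]]
ft_force: [-1.1, 0.0, 0.3]
opening: 0.0402
```

Run:
```python
from h import *
from station import bot
import cv2
o=bot.get_obs();print(o["eef_pos"],o["qpos"].round(1),o["opening"],o["ft_force"])
go(o,[.579,.146,.165],-20.4,"down")
t=bot.camera("top")["img"];s=bot.camera("side")["img"]
a=cv2.resize(t[155:245,177:267],(400,400),interpolation=cv2.INTER_CUBIC)
b=cv2.resize(s[170:260,195:285],(400,400),interpolation=cv2.INTER_CUBIC)
cv2.imwrite("pics/z2.png",np.hstack([a,b])[:,:,::-1])
```

```text
[0.57675702 0.1450801  0.22150125] [  8.6  20.  -36.3  99.5  12.8  65.  -51.9] 0.0401921730002769 [-1.1188456   0.04215273  0.25897654]
down [0.18 0.21 5.65] [-0.005  0.003  0.001]
```

View pics/z2.png

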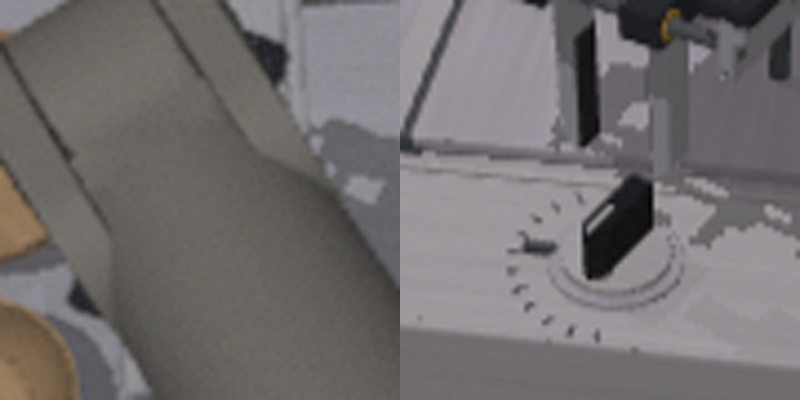

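The side crop shows the two fingers (at (582,80) and (672,120)) straddling the line of the bar at (615,230). I'll descend and grip.

>>> carry_out --steps '[[[0.2, 0.2, 1.5], [0, 0, 0], 4], [[0.2, 0.2, 3], [0, 0, 0], 4], [[0.2, 0.2, 4.5], [0, 0, 0], 4], [[0.2, 0.2, 5.5], [0, 0, 0], 4], [[0.2, 0.2, 5.5], [0, 0, 0], 4], [[0.2, 0.2, 5.5], [0, 0, 0], 2], [[0.2, 0.2, 5.5], [0, 0, 0], 0.5], [[0.2, 0.2, 5.5], [0, 0, 0], 0.5], [[0.2, 0.2, 5.5], [0, 0, 0], 0.5], [[0.2, 0.2, 5.5], [0, 0, 0], 0.5]]'

```text
time: 3.53
eef_pos: [0.5822, 0.1466, 0.1707]
tool_rot: [[0.349, 0.937, 0.001], [0.937, -0.349, 0.0], [0.001, 0.001, -1.0]]
ft_force: [4.6, -0.3, 4.2]
opening: 0.0136
```

>>> carry_out --steps '[[[0, 0, 0], [0, 0, 0.12], 0.5], [[0, 0, 0], [0, 0, 0.24], 0.5], [[0, 0, 0], [0, 0, 0.36], 0.5], [[0, 0, 0], [0, 0, 0.48], 0.5], [[0, 0, 0], [0, 0, 0.6], 0.5], [[0, 0, 0], [0, 0, 0.72], 0.5], [[0, 0, 0], [0, 0, 0.84], 0.5], [[0, 0, 0], [0, 0, 0.96], 0.5], [[0, 0, 0], [0, 0, 1.08], 0.5], [[0, 0, 0], [0, 0, 1.14], 0.5]]'

```text
time: 4.37
eef_pos: [0.5812, 0.1481, 0.1708]
tool_rot: [[0.998, 0.069, 0.0], [0.069, -0.998, 0.002], [0.0, -0.002, -1.0]]
ft_force: [-4.6, 4.9, -2.9]
opening: 0.0137
```

Run:
```python
from h import *
from station import bot
import cv2
o=bot.get_obs();print(o["eef_pos"],o["tool_rot"].round(3),o["qpos"].round(1),o["opening"],o["ft_force"],o["wrist_torque"])
s=bot.camera("side")["img"]
b=cv2.resize(s[190:260,205:275],(560,560),interpolation=cv2.INTER_CUBIC)
cv2.imwrite("pics/z3.png",b[:,:,::-1])
```

```text
[0.58117168 0.14810093 0.17078135] [[ 0.998  0.069  0.   ]
 [ 0.069 -0.998  0.002]
 [ 0.    -0.002 -1.   ]] [  -2.4   20.9  -22.6  102.8    9.2   58.  -114.5] 0.013682022701490916 [-4.6007527   4.90048823 -2.88670334] [1.54471768 1.14954653 0.03809039]
```

View pics/z3.png

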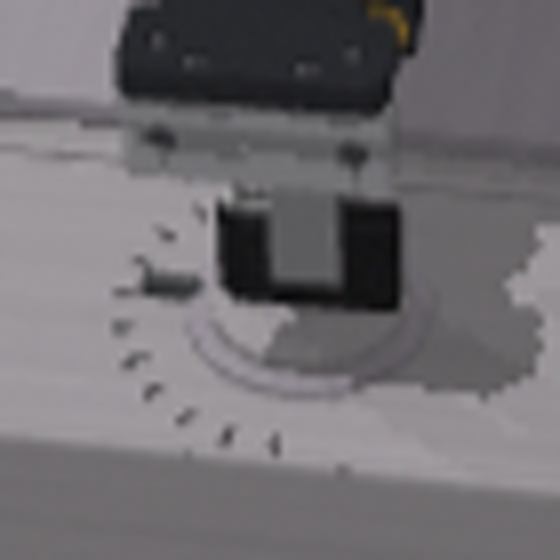

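>>> carry_out --steps '[[[0, 0, 0], [0, 0, 0], 2.5], [[0, 0, 0], [0, 0, 0], 3.5], [[0, 0, 0], [0, 0, 0], 4], [[0, 0, -1], [0, 0, 0], 4], [[0, 0, -4], [0, 0, 0], 4], [[0, 0, -8], [0, 0, 0], 4], [[0, 0, -12], [0, 0, 0], 5], [[-1, 4, -13], [0, 0, -0.1], 5], [[-2, 8, -13], [0, 0, -0.2], 6], [[-3, 12, -13], [0, 0, -0.3], 6]]'

```text
time: 5.25
eef_pos: [0.5593, 0.0255, 0.3027]
tool_rot: [[0.931, 0.364, 0.003], [0.364, -0.931, 0.002], [0.003, -0.0, -1.0]]
ft_force: [1.4, -1.0, -0.2]
opening: 0.0585
```

Run:
```python
from h import *
from station import bot
o=bot.get_obs();print(o["eef_pos"],o["qpos"].round(1),o["opening"],o["ft_force"])
go(o,[.5216,-.0736,.29],2.2,"above handle")
```

```text
[0.5593488  0.02549928 0.30269486] [ 10.   10.6 -22.1  98.9   4.1  71.1 -81.7] 0.058539468501129475 [ 1.44128812 -0.95627731 -0.23142524]
above handle [-7.13  7.86  1.24] [ 0.002 -0.003 -1.237]
```

>>> carry_out --steps '[[[-2, 2, 0], [0, 0, -0.12], 6], [[-4, 4, 0], [0, 0, -0.24], 6], [[-6, 6, 0], [0, 0, -0.36], 6], [[-7, 7.5, 0], [0, 0, -0.48], 6], [[-7.1, 7.9, 1], [0, 0, -0.6], 6], [[-7.1, 7.9, 1], [0, 0, -0.72], 6], [[-7.1, 7.9, 1], [0, 0, -0.84], 6], [[-7.1, 7.9, 1], [0, 0, -0.96], 6], [[-7.1, 7.9, 1], [0, 0, -1.08], 6], [[-7.1, 7.9, 1], [0, 0, -1.2], 6]]'

```text
time: 6.08
eef_pos: [0.5221, -0.0742, 0.2934]
tool_rot: [[-0.008, 1.0, 0.004], [1.0, 0.008, 0.001], [0.001, 0.004, -1.0]]
ft_force: [-0.5, -0.5, 0.2]
opening: 0.0598
```

Run:
```python
from h import *
from station import bot
import cv2
o=bot.get_obs();print(o["eef_pos"],o["qpos"].round(1),o["opening"],o["ft_force"])
go(o,[.5216,-.0736,.29],2.2,"above handle");go(o,[.5216,-.0736,.187],2.2,"grasp handle")
c=bot.camera("top");t=c["img"];s=bot.camera("side")["img"];np.savez("pics/top4.npz",**c)
a=cv2.resize(t[175:225,197:247],(400,400),interpolation=cv2.INTER_CUBIC)
b=cv2.resize(s[100:250,165:315],(400,400),interpolation=cv2.INTER_CUBIC)
cv2.imwrite("pics/z4.png",np.hstack([a,b])[:,:,::-1])
g=t.max(2);m=np.zeros(g.shape,np.uint8);m[190:212,205:240]=g[190:212,205:240]<70
n,l,st,ce=cv2.connectedComponentsWithStats(m);k=1+st[1:,4].argmax();ys,xs=np.nonzero(l==k)
q=np.array([onz(c,u,v,.19)[:2] for u,v in zip(xs,ys)],np.float32);print(st[k],cv2.minAreaRect(q))
```

```text
[ 0.52205608 -0.07417101  0.29335451] [ 22.9   7.8 -24.  103.4   3.3  69.3  -1.6] 0.05981925295990858 [-0.46740338 -0.45794338  0.15345795]
above handle [ 0.06 -0.05  0.34] [ 0.004 -0.001 -0.031]
grasp handle [ 0.04 -0.09 10.64] [ 0.004 -0.001 -0.031]
[219 193   7  18  77] ((0.5777649283409119, 0.14712536334991455), (0.04884158447384834, 0.014748753048479557), 3.7543880939483643)
```

View pics/z4.png

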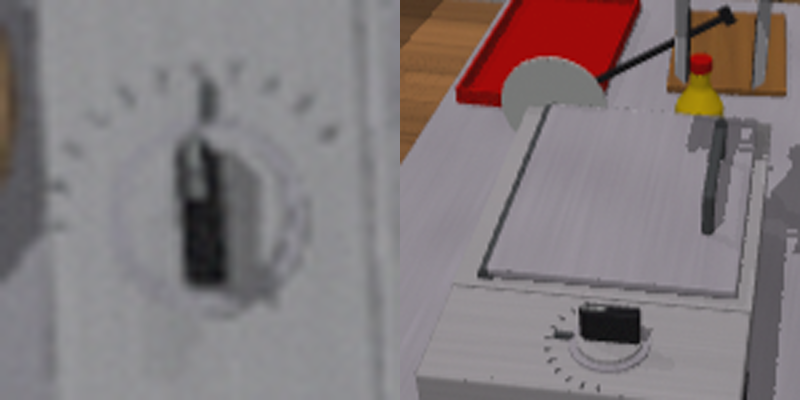

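Lid is still shut. In the top crop the bar (197,140)→(207,280) runs toward the stub at (207,100), and the side crop agrees (stub (562,334), bar at (610,322)). One numeric check of the angle follows in the side view, using edges at nearly equal heights so parallax doesn't matter.

Run:
```python
from h import *
from station import bot
import cv2
c=bot.camera("side");g=c["img"].max(2).astype(int)
print(g[216:234,220:262:1][:, :].tolist() if 0 else "")
for v in range(212,232): print(v,*["%3d"%x for x in g[v,220:258]])
# bottom edge of bar
P=[]
for u in range(234,252):
    col=g[215:236,u];d=np.diff(col);k=d.argmax();P.append(onz(c,u,215+k+.5,.1575)[:2])
P=np.array(P);vx,vy,x0,y0=cv2.fitLine(P.astype(np.float32),cv2.DIST_HUBER,0,.01,.01).ravel()
if vx<0: vx,vy=-vx,-vy
ang=np.degrees(np.arctan2(vx,vy));print("bar edge dir",ang)
w=np.clip(110-g[220:230,222:231],0,None);vv,uu=np.mgrid[220:230,222:231]
u,v=(w*uu).sum()/w.sum(),(w*vv).sum()/w.sum();s=onz(c,u,v,.155)[:2];print("stub",u,v,s)
n=np.array([-vy,vx]);off=n@(s-[x0,y0])  # +y-ward offset of stub from edge line
print("stub offset from bar middle line mm",(off+.007)*1e3)
```

```text
212 149 148 149 150 150 151 151 151 151 147 146 145 144 141 140 140 148 147 145 144 136 131 130 125 116 109 107 121 128 129 136 136 145 144 144 152 152 153
213 150 150 149 149 150 148 150 149 148 149 149 149 149 148 110  96 130 128 127 149 146 144 143 142 139 137 143 146 146 145 132 132 131 128 118 116 116 116
214 150 150 150 150 149 149 149 150 148 148 148 147 130 115  97  64  83  83  82  85  87  86  94  94  94 108 111 110 128 126 121 144 144 142 140 137 138 145
215 148 148 149 148 148 148 149 148 149 127 148 148  73  90  89  82 110 110 110 139 139 108  63  40  40  54  53  53  68  68  68  87  86  85  93 148 148 150
216 149 150 149 149 148 147 147 147 147 118 108 146  32  52  53  52  71  70  70  89  90  71  44  30  29  30  32  30  32  30  30  32  30  30  40 123 148 147
217 150 150 149 151 150 151 151 151 151 143 112 148  31  25  23  32  33  36  35  37  32  33  31  30  29  31  27  30  31  30  29  31  31  29  26 114 146 147
218 150 150 151 150 129 129 150 150 151 150 143 149  53  24  22  26  27  26  27  27  28  27  25  28  28  30  32  34  33  33  34  34  36  34  25 113 145 146
219 149 
[... 1466 characters left out ...]
5 126 125 124 125 126  98  95  96  72  72  46  45  47  47  25  23  23  35 118 131 140
229 146 145 146 148 148 147 148 148 145 146 146 144 150 150 150 150 146 147 139 141 142 143 135 132 134 130 131 126 126 126 127 125 125  99 126 106 142 144
230 108 123 145 146 146 146 146 147 135 146 146 128 131 149 151 150 147 148 145 142 143 142 141 140 141 143 142 141 141 141 142 142 143 137 121 100 142 140
231 110 142 148 148 148 147 146 147 133 145 146 139 114 140 151 149 148 147 148 148 143 142 140 140 142 144 142 141 141 142 142 140 144 123  92 131 143 141
bar edge dir 85.766785
stub 225.48349056603774 225.29127358490567 [0.62212828 0.1507655 ]
stub offset from bar middle line mm 0.053651503364624334
```

The side view puts the stub 0.1 mm off the bar's middle line, so the dial is on its mark. Next I grasp the handle.

>>> carry_out --steps '[[[0, -0.1, 3], [0, 0, -0.03], 6], [[0, -0.1, 6], [0, 0, -0.03], 6], [[0, -0.1, 8.5], [0, 0, -0.03], 6], [[0, -0.1, 10], [0, 0, -0.03], 6], [[0, -0.1, 10.6], [0, 0, -0.03], 6], [[0, -0.1, 10.8], [0, 0, -0.03], 4], [[0, -0.1, 10.8], [0, 0, -0.03], 2], [[0, -0.1, 10.8], [0, 0, -0.03], 0.3], [[0, -0.1, 10.8], [0, 0, -0.03], 0.3], [[0, -0.1, 10.8], [0, 0, -0.03], 0.3]]'

```text
time: 7.07
eef_pos: [0.5219, -0.0741, 0.186]
tool_rot: [[-0.028, 1.0, 0.005], [1.0, 0.028, 0.001], [0.001, 0.005, -1.0]]
ft_force: [0.1, -0.6, 0.1]
opening: 0.0303
```

```bash
cat > lid.py <<'E'
from h import *
from station import bot
o=bot.get_obs();p=o["eef_pos"];R=o["tool_rot"];g=p-R[:,2]*.019
print("tcp",p,"grasp",g,"open",o["opening"],"F",o["ft_force"])
print(R.round(3).tolist(),o["qpos"].round(1))
c=bot.camera("top");np.savez("pics/topL.npz",**c)
E
python3 lid.py
```

```text
tcp [ 0.52194271 -0.07408774  0.18602742] grasp [ 0.52184622 -0.07410857  0.20502716] open 0.03030065678429381 F [ 0.05652434 -0.60977501  0.090582  ]
[[-0.028, 1.0, 0.005], [1.0, 0.028, 0.001], [0.001, 0.005, -1.0]] [ 22.   13.2 -24.  111.1   6.3  56.7  -3.2]
```

>>> carry_out --steps '[[[0, 0, 0], [0, 0, 0], 0.3], [[0, 0, 0], [0, 0, 0], 0.3], [[0, 0, 0], [0, 0, 0], 0.3], [[0, 0, 0], [0, 0, 0], 0.3], [[0, 0.2, -0.8], [0, 0, 0], 0.3], [[0, 0.5, -1.6], [0, 0, 0], 0.3], [[0, 0.8, -2.4], [0, 0, 0], 0.3], [[0, 1.1, -3.1], [0, 0, 0], 0.3], [[0, 1.5, -3.9], [0, 0, 0], 0.3], [[0, 1.8, -4.6], [0, 0, 0], 0.3]]'

```text
time: 7.95
eef_pos: [0.5411, -0.0733, 0.2321]
tool_rot: [[-0.029, 1.0, 0.007], [1.0, 0.029, 0.002], [0.002, 0.007, -1.0]]
ft_force: [17.5, 1.1, -18.2]
opening: 0.0112
```

```bash
cat >> lid.py <<'E'
# lid plane from depth: points on box x in front of hinge, away from hand
v,u=np.mgrid[:384,:512];z=c["z_map"]
P=np.stack([(u-c["cx"])/c["fx"]*z,-(v-c["cy"])/c["fy"]*z,-z],-1)@c["pose"][:3,:3].T+c["pose"][:3,3]
m=(z>0)&(P[...,1]<.06)&(P[...,1]>-.20)&(P[...,0]<.70)&(P[...,0]>.48)&(P[...,2]>.14)&(P[...,2]<.34)
Q=P[m];best=None;rng=np.random.default_rng(0)
for _ in range(400):
    a=Q[rng.choice(len(Q),3,False)];n=np.cross(a[1]-a[0],a[2]-a[0]);L=np.linalg.norm(n)
    if L<1e-6: continue
    n/=L;k=abs((Q-a[0])@n)<.004
    if abs(n[2])>.6 and abs(n[1])<.1 and (best is None or k.sum()>best.sum()):best=k
q=Q[best];n=np.linalg.svd(q-q.mean(0),full_matrices=False)[2][2];n*=np.sign(n[2])
print("lid plane tilt rad",np.arctan2(n[0],n[2]),best.sum(),len(Q),"y tilt",n[1])
E
python3 lid.py
```

```text
tcp [ 0.54112424 -0.07329043  0.23207355] grasp [ 0.54098478 -0.07332485  0.25107301] open 0.011229511085873186 F [ 17.50553811   1.07085099 -18.21944417]
[[-0.029, 1.0, 0.007], [1.0, 0.029, 0.002], [0.002, 0.007, -1.0]] [ 21.9  12.3 -24.  106.    5.5  62.4  -2.5]
lid plane tilt rad 0.22820950967555592 2847 3317 y tilt 0.01396268776859789
```

>>> carry_out --steps '[[[0, 0.6, -0.7], [0, 0, 0], 0.3], [[0, 1.0, -1.4], [0, 0, 0], 0.3], [[0, 1.5, -2.1], [0, 0, 0], 0.3], [[0, 2.0, -2.8], [0, 0, 0], 0.3], [[0, 2.5, -3.4], [0, 0, 0], 0.3], [[0, 3.1, -4.0], [0, 0, 0], 0.3], [[0, 3.6, -4.6], [0, 0, 0], 0.3], [[0, 3.9, -4.9], [0, 0, 0], 0.3], [[0, 3.9, -4.9], [0, 0, 0], 0.3], [[0, 3.9, -4.9], [0, 0, 0], 0.3]]'

```text
time: 8.83
eef_pos: [0.5778, -0.0716, 0.2825]
tool_rot: [[-0.029, 1.0, 0.003], [1.0, 0.029, 0.002], [0.002, 0.003, -1.0]]
ft_force: [-21.0, 3.8, 9.0]
opening: 0.0114
```

```bash
python3 lid.py
python3 - <<'E'
from station import bot
import cv2,numpy as np
t=bot.camera("top")["img"];s=bot.camera("side")["img"]
cv2.imwrite("pics/z5.png",np.hstack([cv2.resize(t[135:235,280:380],(400,400)),cv2.resize(s[70:250,160:340],(400,400))])[:,:,::-1])
E
```

```text
tcp [ 0.57782545 -0.07157953  0.28248798] grasp [ 0.57777663 -0.07161854  0.30148788] open 0.011428095115212415 F [-21.04193851   3.77514309   8.95376335]
[[-0.029, 1.0, 0.003], [1.0, 0.029, 0.002], [0.002, 0.003, -1.0]] [ 20.8  13.8 -23.9  97.7   5.8  69.6  -2.9]
lid plane tilt rad 0.5244584880203442 2198 2570 y tilt 0.021759834804322555
```

View pics/z5.png

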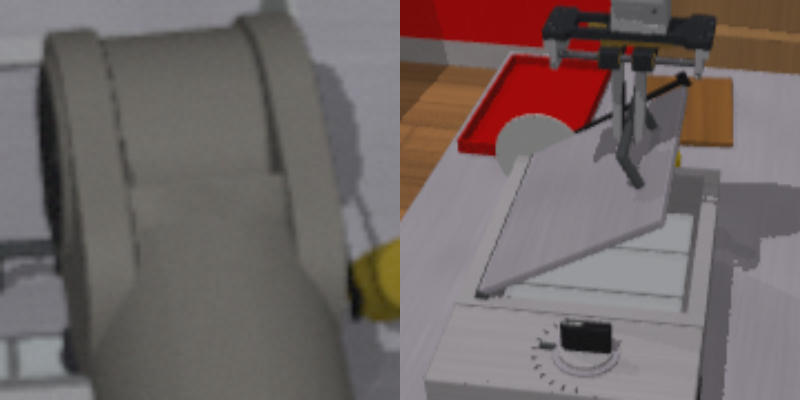

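The lid is at about 0.53 rad (0.525 from depth, 0.54 from hand position), with the dial still on its mark at (585,335) and the stub at (545,345) in the right crop. The set arm is at about 0.57, and its line passes through the hinge as it should. Small correction upward.

>>> carry_out --steps '[[[0, 0, -0.2], [0, 0, 0], 0.3], [[0, 0.1, -0.4], [0, 0, 0], 0.3], [[0, 0.2, -0.5], [0, 0, 0], 0.3], [[0, 0.3, -0.5], [0, 0, 0], 0.3], [[0, 0.3, -0.5], [0, 0, 0], 0.3], [[0, 0.3, -0.5], [0, 0, 0], 0.3], [[0, 0.3, -0.5], [0, 0, 0], 0.3], [[0, 0.3, -0.5], [0, 0, 0], 0.3], [[0, 0.3, -0.5], [0, 0, 0], 0.3], [[0, 0.3, -0.5], [0, 0, 0], 0.3]]'

```text
time: 9.82
eef_pos: [0.5805, -0.0713, 0.2859]
tool_rot: [[-0.029, 1.0, 0.001], [1.0, 0.029, 0.003], [0.003, 0.001, -1.0]]
ft_force: [7.5, 1.8, -19.0]
opening: 0.0111
```

```bash
python3 lid.py
python3 - <<'E'
from h import *
from station import bot
import cv2
T=ld("top0");c=bot.camera("side");s=c["img"]
for a in("",):
    cv2.imwrite("pics/z6.png",cv2.resize(s[85:255,170:340],(600,600),interpolation=cv2.INTER_CUBIC)[:,:,::-1])
o=bot.get_obs();print(o["eef_pos"],o["joint_vel"].round(3))
E
```

```text
tcp [ 0.58054294 -0.07132177  0.28594701] grasp [ 0.58052184 -0.07137306  0.30494693] open 0.011138242658331842 F [  7.49341273   1.7563445  -19.04237644]
[[-0.029, 1.0, 0.001], [1.0, 0.029, 0.003], [0.003, 0.001, -1.0]] [ 20.7  14.  -23.9  97.    5.8  70.1  -2.9]
lid plane tilt rad 0.5443011733027608 2164 2545 y tilt 0.02771191895903446
[ 0.58055734 -0.07133862  0.28596554] [-0.094 -0.06  -0.026  0.024  0.002  0.005 -0.022]
```

View pics/z6.png

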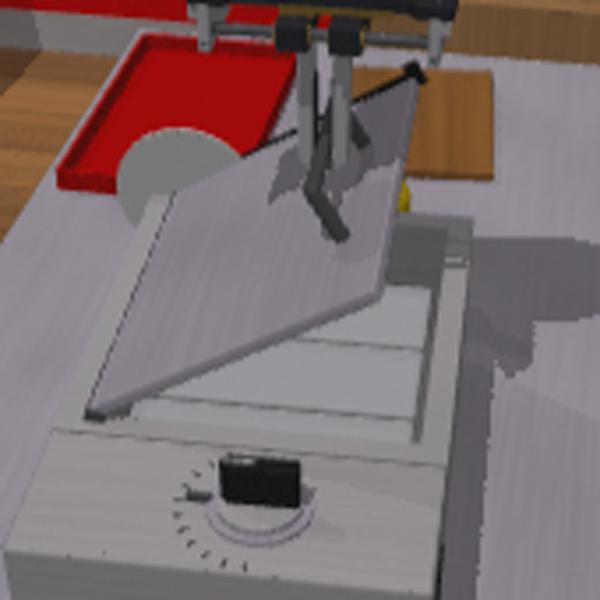

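Run:
```python
from station import bot
print(bot.hand_in());o=bot.get_obs();print(o["time"],o["eef_pos"],o["opening"],o["ft_force"])
```

```text
the job is handed in; nothing more can be done
None
the job is handed in; nothing more can be done
```

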